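Pull the meter cartridge from its tight case, clamp it in the test nest and shut the case

TASK

Pull the meter cartridge by its yellow cross-bar out of the tight foam cutout of the blue case, working it loose with small wiggles, and set it down (do not drop it) in the aluminium test nest, display up, lying flat between the rails with the cross-bar sticking out at the open end, away from the clamp's pivot. Then swing the red-handled clamp fully down onto it, and last of all shut the case's lid completely. Leave the other things on the bench where they are.

Things in the scene. Friction and masses are not known exactly. Their poses are not given: they have to be found in the camera images.
- case: Blue transit case, fixed to the bench, 150 (x) x 120 (y) x 45 mm high, open top, dark foam inside (top at 38 mm). Origin: centre of its underside on the bench. A cutout in the foam, open above and through the front (-x) face, holds the cartridge along the case's x axis.
- cutout (a point): Middle of the cutout's floor at the case's front face (case frame -75, 0, 4 mm); axes as the case. Cutout 46 mm wide, 86 mm long. Sprung pads on both sides, 31 to 75 mm behind the face, pinch the cartridge with about 14 N each: a straight pull along -x takes 11 to 20 N, less with small twists (0.1 rad) about the vertical. Clear of the case after 76 to 84 mm, it lies on the bench, 4 mm lower.
- lid (a joint): Case lid hinge, rad: 0 shut, about 1.5 to 1.8 (standing up) at the start, at most 1.9. Stiff: it stays where it is left, and about 2 to 4 N at its free edge moves it; it must be pressed all the way down.
- lid_hinge (a point): Point on the lid's hinge line, at the case's +y side (case frame 0, 60, 45 mm); fixed; axes as the case. The hinge line runs along the case's x. Shut, the lid covers the case from here to 120 mm in -y, 10 mm thick (upper face 55 mm above the bench), x = -61 to +73 mm in the case frame; open, it stands up over the hinge line.
- lid_edge (a point): Middle of the lid's free edge on its outer face, 118 mm from the hinge line; moves with the lid.
- cartridge: Meter cartridge, loose, about 160 g. Origin: centre of the underside of its grey block, 90 (x) x 40 (y) x 26 mm high, display on top. A yellow neck, 16 mm wide, 6 to 20 mm above the underside, runs from the block's -x end to the cross-bar. Centre of mass 15 mm from the origin towards the bar. At the start it lies in the cutout, bar to the case's -x, block 6 to 14 mm out of the front face.
- cross_bar (a point): Centre of the cartridge's yellow cross-bar (cartridge frame -102, 0, 13 mm), 14 (x) x 64 (y) x 26 mm high, at x = -95 to -109 mm. At the start 56 to 64 mm lie free between the case's front face and the bar: fingers can hook behind it on both sides of the neck, or pinch the neck.
- nest: Aluminium test nest, fixed to the bench. Origin on the bench, below the seat's centre. Base plate 12 mm thick, x = -70 to +105, y = -42 to +42 mm. Two side rails, inner faces at y = +-23 mm, 6 mm thick, x = -45 to +45 mm, 22 mm above the bench. Two front posts, x = -50 to -56, |y| = 12 to 29 mm, 20 mm high, with the neck between them. Clamp block at x = +50 to +86 mm, 44 mm high, cheeks to 66 mm.
- nest_seat (a point): Centre of the nest's floor (12 mm above the bench), where the cartridge's origin belongs, with the x axes of both the same way (bar to -x); axes as the nest. Play 5 mm either way in x, 3 mm in y.
- clamp (a joint): Clamp arm hinge, rad: 0 down and level, pressing on the cartridge's top; about 1.55 to 1.85 (standing up) at the start, at most 2.0. Stiff: it stays where it is left; about 2 N at the handle moves it.
- clamp_hinge (a point): Pivot of the clamp (nest frame 72, 0, 55 mm); fixed; axes as the nest. The pivot line is along the nest's y. The arm, 120 mm long, 12 mm thick, 20 mm wide at its red outer 50 mm, lies from here towards the nest's -x when down (its upper face 6 mm above the pivot). A foot 55 mm from the pivot reaches 16.5 mm below it.
- clamp_tip (a point): Point on the arm's upper (outer) face, 110 mm from the pivot, at the red handle; moves with the arm.
- housing: Blue round meter housing with a green board inside, 124 mm across, 85 mm high; bystander. Origin: centre of underside.
- cover: Blue round cover, 120 mm across, 20 mm high; bystander. Origin: centre of underside.
- screwdriver: Screwdriver lying on the bench, 190 mm long along its x; bystander.
- brush: Brush lying on the bench, 160 mm long along its x; bystander.
- cleaner: White bottle with a red cap, 52 mm across, 130 mm high; bystander. Origin: centre of underside.
- parts_bin: Black open bin, 90 x 130 x 45 mm; bystander. Origin: centre of underside.
- jar: Amber jar, 52 mm across, 60 mm high; bystander. Origin: centre of underside.

How it is judged:
On the way, in this order (a step that is already met when the one before it is completed fails the run):
1. the cartridge is out of the case's cutout (horizontal distance between cartridge and case above 0.118 m), for 0.1 s.
2. the cartridge lies in the nest, let go (horizontal distance between cartridge and nest_seat below 0.01 m and z of cartridge in the frame of nest_seat between -0.004 and 0.004 m and x of cross_bar in the frame of nest_seat below -0.085 m and angle between cartridge's own z axis and vertical below 0.08 rad and angle between the x axis of cartridge and the x axis of nest, either way round below 0.12 rad and contact force between the fingers and cartridge below 0.1 N), for 0.2 s.
3. the clamp is down on the cartridge in the nest (horizontal distance between cartridge and nest_seat below 0.01 m and z of cartridge in the frame of nest_seat between -0.004 and 0.004 m and x of cross_bar in the frame of nest_seat below -0.085 m and angle between cartridge's own z axis and vertical below 0.08 rad and angle between the x axis of cartridge and the x axis of nest, either way round below 0.12 rad and value of joint clamp below 0.1 rad), for 0.2 s.
4. the lid is shut (value of joint lid below 0.06 rad), for 0.2 s.
At the end, for the whole second after the job is handed in: The cartridge lies at rest and released in the nest: origin within 10 mm of the seat's centre seen from above and 4 mm of its floor, tilted less than 0.08 rad, in line with the nest within 0.12 rad, cross-bar out at the open (-x) end; clamp below 0.10 rad; lid below 0.06 rad (all of step 3 and contact force between the fingers and cartridge below 0.1 N and linear speed of cartridge below 0.02 m/s and value of joint lid below 0.06 rad); the robot touches nothing.
It fails at once if a bystander is moved more than 40 mm (distance of any of housing, cover, screwdriver, brush, cleaner, parts_bin, jar from where it was at the start of the episode above 0.04 m).
It fails at once if the cartridge falls freely or is flung (faster than 0.7 m/s out of the fingers) (linear speed of cartridge above 0.7 m/s and contact force between the fingers and cartridge below 0.1 N).
It also fails if it takes over 72 s, if anything falls off the work surface, if the arm or the gripper's body presses on something with over 40 N, if the wrist force passes 120 N, or if a joint passes its speed limit or range.

ROBOT

A 6-joint arm with a two-finger parallel gripper is mounted at the origin on the work surface. World frame = base frame: x ahead of the robot, y to its left, z up, the work surface at z = 0. Lengths are in m, angles in rad, forces in N, time in s.
With the tool pointing down it reaches from about 0.425 to 1.125 m from the base axis. Payload 14.9 kg.
Tool frame: the origin (TCP) lies on the mounting face of the last link; the fingertips stand 191 mm ahead of it and the grasp point (between the pads) lies 172 mm ahead of it; z points along the fingers, y is the line along which they close (so a half turn about z gives the same grasp; the last joint's range is limited). The gripper opens to 91 mm and grips with 3 to 60 N. Pads are 32 mm wide; open, the fingers measure 118 mm over their backs; the gripper's body (76 mm by 178 mm) begins 60 mm behind the grasp point.
Start: joints at [1.22, 0.379, 1.734, -0, 1.028, -0.033], TCP at [0.219, 0.665, 0.405] pointing down, gripper open.
Joint ranges: [-2.77, 2.77], [-0.74, 2.19], [0, 2.66], [-1.06, 4.2], [0.31, 2.87], [-3.08, 3.08]. Speed limits (rad/s): [1.89, 1.89, 2.39, 3.14, 3.14, 3.14].

INTERFACE

Orientations are given as a unit quaternion [w, x, y, z].
In Python, from workcell import env gives the robot as it stands.
- The arm moves only by the shell command python3 inch.py [FORCE], which reads ROWS from standard input. ROWS is a JSON list that holds a single list of rows (three levels of brackets), with 1 to 20 rows, each of 5 numbers: the finger opening in m, then dx, dy, dz in cm, then a turn about the tool's z in units of 0.05 rad; each row shifts and turns the commanded pose from where the row before left it, along the tool's axes as they then stand; what a row does not reach is not made up. A row lasts 1/12 s, in which the tool goes at most 0.0417 m and 0.125 rad, less where a joint would pass 70% of its speed; a pose out of reach is approached as far as the arm can. The fingers move at their own pace and stop on an object; FORCE is the grip in N (left out, the last holds). Time passes only in rows, so rows that do not move let the fingers close. It prints the time, the measured TCP pose, the force, the opening and the grip force at its end. Input that does not fit is refused with a message, and nothing moves.
- env.sense(): the state, without advancing time (a new reading comes with each control period).
- env.get_image(name): name is "scene" or "top" or "wrist"; returns a dict with "image" (400x640x3 uint8, red, green, blue), "K" (3x3 intrinsics, pixels), "dist" ([k1, k2, p1, p2, k3] as OpenCV has them; the pictures are not rectified), "R" (3x3) and "t" (3): a world point X has camera coordinates R X + t. Camera axes: x right, y down, z forward; pixel columns grow to the right and rows downward; lengths in m; the calibration is good to about 2 mm. A picture is of the moment at which its call begins. There is no depth.
- env.job_done(): hands the job in; it is judged then, once.
The state is a dict: "time": time; "q": joint angles; "dq": joint speeds; "joint_torque": joint torques, N m; "position": TCP position; "eef_rot": TCP orientation; "contact_force": force on the tool from outside, world axes, zero at the start; "torque": the same for the moment, N m; "grip_width": finger opening in m; "gripper_force": force on a finger pad.
Only numpy, scipy, OpenCV 4.12 (cv2) and the standard library are available. Lean on these libraries where they do the work, as an engineer would, in place of code of your own. Each camera call takes 0.05 s, during which the arm holds its last target. There are 200 camera calls.

## Working session

There is one attempt and no reset: what is moved stays moved. The work goes in short steps, Python scripts to look and compute and a shell command to move; the robot and the scene stay as the last step left them, time stands still between calls to the robot, and variables do not carry over. Pictures are saved under pics/ and viewed, at most 10 in all, crops included, and the job is handed in when it is done.

```bash
ls; mkdir -p pics
python3 - <<'E'
from workcell import env
import cv2
for n in("scene","top"):
    d=env.get_image(n); cv2.imwrite(f"pics/{n}0.png",d["image"][:,:,::-1]); print(n,d["K"].tolist(),d["dist"],d["R"].round(3).tolist(),d["t"])
s=env.sense();print(s["time"],s["position"],s["eef_rot"])
E
```

```text
inch.py
pics
workcell.py
scene [[468.6852871411768, 0.0, 321.8351879581347], [0.0, 468.6852871411768, 193.2746339968423], [0.0, 0.0, 1.0]] [-0.09522523  0.          0.          0.          0.        ] [[0.209, 0.978, 0.012], [0.688, -0.139, -0.712], [-0.695, 0.157, -0.702]] [-0.14324274 -0.34269368  1.98880569]
top [[391.8984281616343, 0.0, 320.46283625469187], [0.0, 391.8984281616343, 197.93999960178638], [0.0, 0.0, 1.0]] [-0.08108063  0.          0.          0.          0.        ] [[0.002, -1.0, -0.027], [-0.983, 0.003, -0.184], [0.184, 0.027, -0.983]] [0.03876318 0.60499638 0.96611442]
0.1 [0.21866796 0.66479858 0.40417683] [-8.58542804e-05  1.58209874e-01  9.87405397e-01 -4.57500916e-04]
```
View pics/scene0.png

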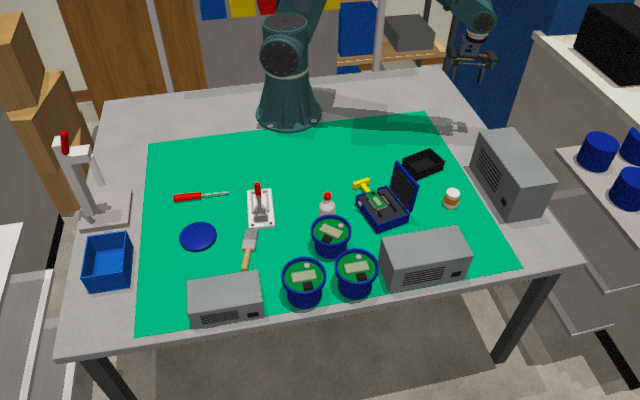

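View pics/top0.png

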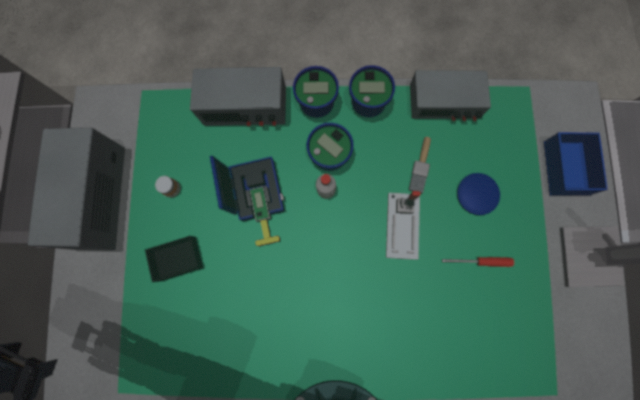

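The scene view shows the case with its lid up (on its +y side) at about (385,205), the yellow bar at (362,185), and the nest at (260,208) with the red clamp handle up. The top view shows the bar at (267,240), the case at (260,188), the nest plate at (404,226) with its clamp block at the far end (row 205), and the cleaner bottle at (326,186).

Create h.py:
```python
from workcell import env
import cv2,numpy as np
def img(n,save=None):
    d=env.get_image(n)
    if save: cv2.imwrite(f"pics/{save}.png",d["image"][:,:,::-1])
    d["hsv"]=cv2.cvtColor(d["image"],cv2.COLOR_RGB2HSV); return d
def rays(d,p):
    u=cv2.undistortPoints(np.float64(p).reshape(-1,1,2),d["K"],d["dist"])[:,0]
    return -d["R"].T@d["t"], np.c_[u,np.ones(len(u))]@d["R"]
def plane(d,p,z):
    c,r=rays(d,p); return c+r*((z-c[2])/r[:,2])[:,None]
def blob(d,lo,hi,roi=None,k=0):
    m=cv2.inRange(d["hsv"],np.array(lo),np.array(hi))
    if roi: a=np.zeros_like(m);x0,y0,x1,y1=roi;a[y0:y1,x0:x1]=255;m&=a
    if k: m=cv2.morphologyEx(m,cv2.MORPH_OPEN,np.ones((k,k),np.uint8))
    cs=cv2.findContours(m,cv2.RETR_EXTERNAL,cv2.CHAIN_APPROX_NONE)[0]
    return max(cs,key=cv2.contourArea)[:,0]
def proj(d,X):
    return cv2.projectPoints(np.float64(X).reshape(-1,1,3),cv2.Rodrigues(d["R"])[0],d["t"],d["K"],d["dist"])[0][:,0]
def rect(d,c,z):
    P=plane(d,c,z)[:,:2]*1000; (ce,sz,a)=cv2.minAreaRect(np.float32(P)); return np.round(ce,1),np.round(sz,1),round(a,1)
def tool():
    s=env.sense(); w,x,y,z=s["eef_rot"]
    from scipy.spatial.transform import Rotation as R
    return s["position"],R.from_quat([x,y,z,w]).as_matrix(),s
```

Run:
```python
from h import *
d=img("top")
c=blob(d,[20,90,90],[35,255,255],(230,180,300,260)); print(len(c),c.min(0),c.max(0)); print("yellow",rect(d,c,.030)); P=plane(d,c,.03)
w=blob(d,[0,0,120],[180,60,255],(375,180,430,270)); print("nest",rect(d,w,.012),w.min(0),w.max(0))
im=d["image"][125:275,200:440,::-1]
cv2.imwrite("pics/crop1.png",cv2.resize(im,None,fx=3.3,fy=3.3,interpolation=cv2.INTER_CUBIC))
p,R,s=tool();print(p,R.round(3))
d=img("wrist");print(d["K"][0],(R.T@(-d["R"].T@d["t"]-p)).round(3),(d["R"]@R).round(3))
```

```text
81 [257 220] [278 244]
yellow (array([518.8, 179. ]), array([63.8, 55.7]), 0.2)
nest (array([ 538. , -181.5]), array([ 86. , 176.2]), 86.4) [386 193] [419 258]
[0.21870724 0.66481417 0.40425598] [[-0.95   0.312 -0.   ]
 [ 0.312  0.95  -0.001]
 [ 0.    -0.001 -1.   ]]
[288.03955668   0.         321.47404742] [ 0.073 -0.001  0.02 ] [[ 0.     1.    -0.   ]
 [-0.967  0.    -0.257]
 [-0.257  0.     0.967]]
```

View pics/crop1.png

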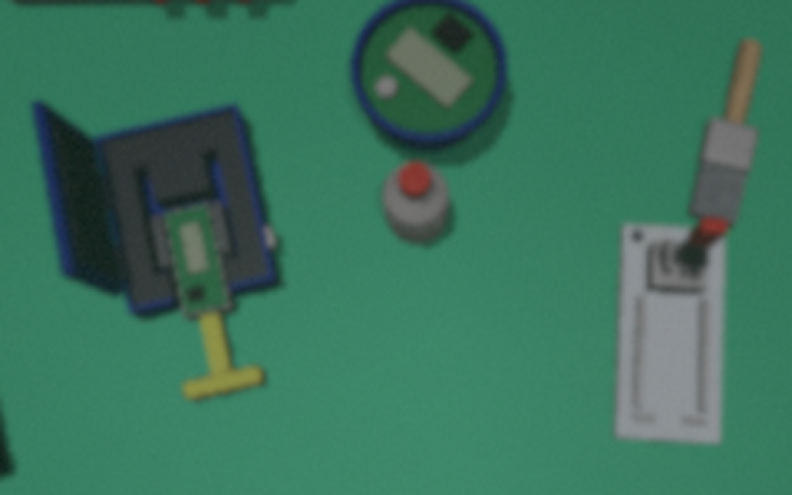

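The crop shows the bar running from (185,393) to (265,373), a case yaw of about +13°, and the nest plate from (615,437) to (725,225), slightly negative yaw. The brush tip lies just behind the clamp. Next I move over the neck and look with the wrist camera.

Careful with the scale: shifts go in cm and turns go in units of 0.05 rad. That gives: -0.039 m is -3.9, -0.0145 m is -1.45, -0.108 rad is -2.16.

```bash
echo '[[[0.08,0,0,0,-2.16],[0.08,0,0,0,-2.16],[0.08,0,0,0,-2.16],[0.08,0,0,0,-2.16],[0.08,0,0,0,-2.16],[0.08,-1.45,-3.9,0,0],[0.08,-1.45,-3.9,0,0],[0.08,-1.45,-3.9,0,0],[0.08,-1.45,-3.9,0,0],[0.08,-1.45,-3.9,0,0],[0.08,-1.45,-3.9,0,0],[0.08,-1.45,-3.9,0,0],[0.08,-1.45,-3.9,0,0],[0.08,-1.45,-3.9,0,0],[0.08,-1.45,-3.9,0,0],[0.08,-1.45,-3.9,0,0],[0.08,-1.45,-3.9,0,0],[0.08,-1.45,-3.9,0,0],[0.08,-1.45,-3.9,0,0]]]' | python3 inch.py 
echo '[[[0.08,0,0,3,0],[0.08,0,0,3,0],[0.08,0,0,0,0],[0.08,0,0,0,0]]]' | python3 inch.py
python3 - <<'E'
from h import *
d=img("wrist","w1"); c=blob(d,[20,90,70],[35,255,255]); print(len(c),c.min(0),c.max(0)); P=plane(d,c,.03)[:,:2]*1000
print(P.min(0),P.max(0)); print(tool()[:2])
E
```

```text
time: 1.78
position: [0.5378, 0.1751, 0.4048]
eef_rot: [0.0, -0.111, 0.994, 0.0]
contact_force: [0.7, 0.9, -0.6]
grip_width: 0.0801
gripper_force: 0.0
time: 2.12
position: [0.5368, 0.177, 0.344]
eef_rot: [-0.002, -0.111, 0.994, -0.0]
contact_force: [0.8, 0.1, 0.2]
grip_width: 0.0798
gripper_force: 0.0
231 [302 154] [363 214]
[482.44518755 147.97662134] [551.73508857 210.37875031]
(array([0.53719897, 0.17740074, 0.34539877]), array([[-9.75335270e-01, -2.20728077e-01, -4.77100797e-04],
       [-2.20728030e-01,  9.75335386e-01, -1.49293965e-04],
       [ 4.98286660e-04, -4.03021505e-05, -9.99999875e-01]]))
```

View pics/w1.png

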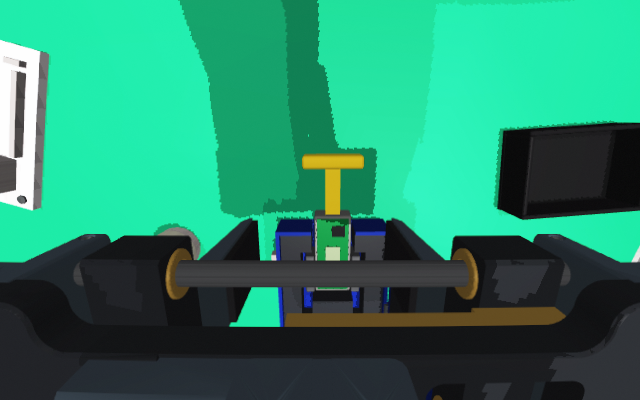

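The wrist view (up = toward the robot) shows the bar at rows 154–168, cols 302–363, and the neck running down to row 214 at the block, nearly aligned with the tool. Case edges are visible at cols 278–388.

Run:
```python
from h import *
p,R,s=tool()
d=img("wrist"); c=blob(d,[20,90,70],[35,255,255])
bar=c[c[:,1]<166]; 
def toolxy(P): return ((np.c_[P[:,:2],np.full(len(P),p[2])]-p)@R)[:,:2]*1000
for r in range(150,218,4):
    m=cv2.inRange(d["hsv"],np.array([20,90,70]),np.array([35,255,255]))[r]; i=np.flatnonzero(m)
    if len(i): print(r,i.min(),i.max(),len(i), toolxy(plane(d,[[i.min()-.5,r],[i.max()+.5,r]],.030 if len(i)>40 else .024)).round(1).tolist())
m=cv2.inRange(d["hsv"],np.array([20,90,70]),np.array([35,255,255]))
for cc in (305,315,325,340,350,360): 
    i=np.flatnonzero(m[:,cc]); print(cc,i.min(),i.max(),toolxy(plane(d,[[cc,i.min()-.5],[cc,i.max()+.5]],.03)).round(1).tolist())
m2=cv2.inRange(d["hsv"],np.array([110,150,60]),np.array([130,255,255]))
for r in range(218,256,6):
    i=np.flatnonzero(m2[r,200:450])+200
    if len(i): print("blue",r,i.min(),i.max(),toolxy(plane(d,[[i.min(),r],[i.max(),r]],.045)).round(1).tolist())
```

```text
154 303 362 60 [[46.2, -19.5], [46.2, 41.4]]
158 302 363 62 [[42.2, -20.6], [42.2, 42.6]]
162 302 362 61 [[38.1, -20.6], [38.1, 41.7]]
166 303 362 60 [[34.0, -19.7], [34.0, 41.9]]
170 325 339 15 [[29.0, 3.0], [29.0, 18.7]]
174 325 339 15 [[24.8, 3.0], [24.8, 18.8]]
178 325 339 15 [[20.5, 3.0], [20.5, 18.8]]
182 325 339 15 [[16.2, 3.0], [16.2, 18.9]]
186 325 339 15 [[11.9, 3.0], [11.9, 19.0]]
190 325 339 15 [[7.5, 3.0], [7.6, 19.1]]
194 325 339 15 [[3.2, 3.0], [3.2, 19.1]]
198 325 339 15 [[-1.3, 3.0], [-1.2, 19.2]]
202 325 339 15 [[-5.7, 3.1], [-5.7, 19.3]]
206 325 339 15 [[-10.2, 3.1], [-10.2, 19.3]]
210 325 339 15 [[-14.7, 3.1], [-14.7, 19.4]]
305 153 326 [[47.7, -16.9], [-158.9, -20.0]]
315 153 325 [[47.7, -6.8], [-157.4, -7.9]]
325 153 326 [[47.7, 3.3], [-158.8, 4.1]]
340 153 325 [[47.7, 18.6], [-157.4, 22.1]]
350 153 318 [[47.7, 28.7], [-147.6, 33.8]]
360 154 323 [[46.7, 38.9], [-154.7, 46.0]]
blue 218 283 381 [[-17.1, -39.5], [-17.1, 60.6]]
blue 224 278 384 [[-23.6, -44.8], [-23.6, 64.0]]
blue 230 276 385 [[-30.1, -47.1], [-30.1, 65.4]]
blue 236 276 313 [[-36.7, -47.4], [-36.7, -9.0]]
blue 242 276 351 [[-43.4, -47.7], [-43.4, 30.6]]
blue 248 276 279 [[-50.2, -48.0], [-50.2, -44.8]]
blue 254 276 304 [[-57.0, -48.3], [-57.0, -18.7]]
```

In the tool's units: 0.01 m is 1, 0.037 m is 3.7.

```bash
echo '[[[0.05,0.75,0.55,0,0],[0.05,0.75,0.55,0,0],[0.05,0,0,3.7,0],[0.05,0,0,3.7,0],[0.05,0,0,3.7,0],[0.05,0,0,2.6,0],[0.05,0,0,1,0],[0.05,0,0,0,0],[0.05,0,0,0,0]]]' | python3 inch.py
echo '[[[0.0,0,0,0,0],[0,0,0,0,0],[0,0,0,0,0],[0,0,0,0,0],[0,0,0,0,0],[0,0,0,0,0],[0,0,0,0,0],[0,0,0,0,0]]]' | python3 inch.py 55
python3 - <<'E'
from h import *
d=img("wrist","w2");p,R,s=tool();print(p,s["torque"])
E
```

```text
time: 2.97
position: [0.52, 0.1854, 0.1981]
eef_rot: [0.001, -0.111, 0.994, 0.0]
contact_force: [2.7, 0.7, -2.0]
grip_width: 0.05
gripper_force: 1.5
time: 3.63
position: [0.5202, 0.1847, 0.198]
eef_rot: [0.0, -0.111, 0.994, 0.0]
contact_force: [2.6, 1.9, 3.9]
grip_width: 0.0155
gripper_force: 56.2
[0.5201937  0.1846504  0.19793389] [ 0.3875046  -0.7374668   0.27155232]
```

View pics/w2.png

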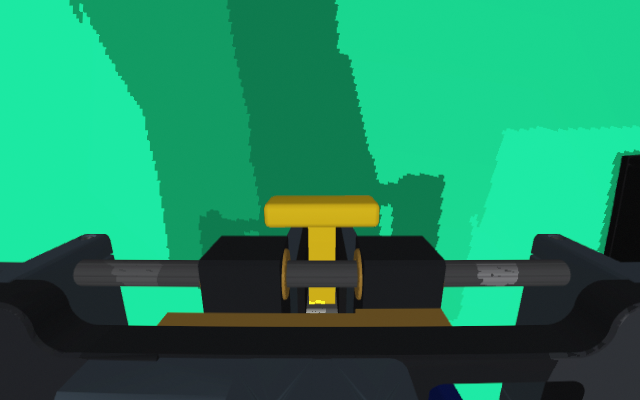

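The neck sits centred between the pads (opening 15.5 mm), with the bar at rows 195–227 just ahead of the fingers. Now I pull along tool +x with small twists.

In the tool's units: 0.004 m is 0.4, -0.006 m is -0.6, -0.08 rad is -1.6.

```bash
echo '[[[0,0.3,0.3,0,0.8],[0,0.4,-0.6,0,-1.6],[0,0.4,0.6,0,1.6],[0,0.4,-0.6,0,-1.6],[0,0.4,0.6,0,1.6],[0,0.4,-0.6,0,-1.6],[0,0.4,0.6,0,1.6],[0,0.4,-0.3,0,-0.8]]]' | python3 inch.py
python3 - <<'E'
from h import *
p,R,s=tool();print(p,R[:,0],s["torque"],s["contact_force"])
d=img("wrist"); m=cv2.inRange(d["hsv"],np.array([20,90,70]),np.array([35,255,255]))[180:230]; print(cv2.boundingRect(m))
E
```

```text
time: 4.35
position: [0.4901, 0.1786, 0.1988]
eef_rot: [0.003, -0.108, 0.994, 0.001]
contact_force: [14.8, 4.1, -1.9]
grip_width: 0.0156
gripper_force: 56.5
[0.49014038 0.17860537 0.1988468 ] [-0.97648698 -0.21546231 -0.00701195] [ 0.77582575 -2.70060555  0.1727309 ] [14.79984448  4.06283339 -1.94394159]
(264, 16, 115, 34)
```

No slip, 31 mm out. I continue pulling.

In the tool's units: -0.006 m is -0.6, 0.006 m is 0.6, -0.08 rad is -1.6.

```bash
echo '[[[0,0.4,0.3,0,0.8],[0,0.5,-0.6,0,-1.6],[0,0.5,0.6,0,1.6],[0,0.5,-0.6,0,-1.6],[0,0.5,0.6,0,1.6],[0,0.5,-0.6,0,-1.6],[0,0.5,0.6,0,1.6],[0,0.5,-0.3,0,-0.8],[0,0.6,0,0,0],[0,0.6,0,0,0],[0,0.6,0,0,0],[0,0.6,0,0,0],[0,0,0,0,0]]]' | python3 inch.py
python3 - <<'E'
from h import *
p,R,s=tool();print(p,R[:,0],s["torque"],s["contact_force"])
d=img("wrist"); m=cv2.inRange(d["hsv"],np.array([20,90,70]),np.array([35,255,255]))[180:230]; print(cv2.boundingRect(m))
d=img("top"); im=d["image"][150:290,200:440,::-1]
cv2.imwrite("pics/t2.png",cv2.resize(im,None,fx=3.3,fy=3.3,interpolation=cv2.INTER_CUBIC))
E
```

```text
time: 5.48
position: [0.424, 0.1632, 0.1975]
eef_rot: [-0.001, -0.111, 0.994, -0.0]
contact_force: [0.2, 0.8, -2.0]
grip_width: 0.0156
gripper_force: 56.0
[0.42395783 0.16320095 0.19751935] [-0.97546004 -0.22017197  0.00141858] [-0.00986177  0.09691998  0.00226166] [ 0.22505648  0.83373226 -1.97623863]
(264, 16, 116, 34)
```

View pics/t2.png

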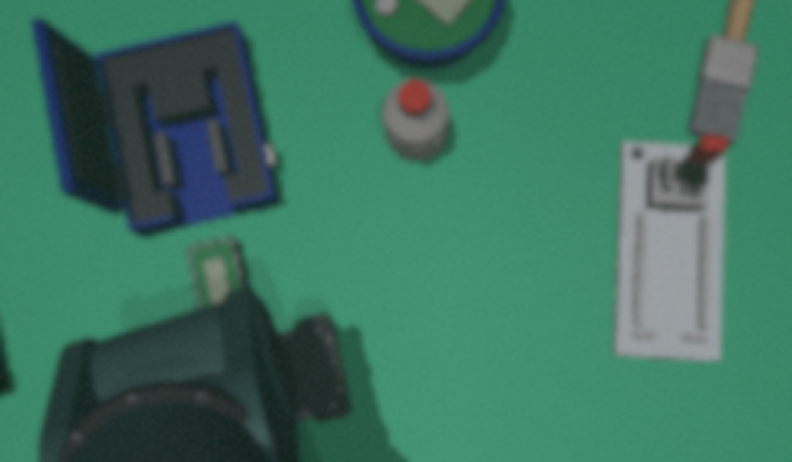

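The cartridge is clear of the case (block end at rows 240–300 in this crop, just in front of the empty cutout) and firmly held. I lift it and carry it to the nest.

```bash
echo '[[[0,0,0,-2,0],[0,0,0,-3.5,0],[0,0,0,-3.5,0],[0,0,0,-3.5,0],[0,0,0,-3.5,0],[0,0,0,0,1.8],[0,0,0,0,1.8],[0,0,0,0,1.8],[0,0,0,0,0]]]' | python3 inch.py | grep -E "pos|force|width"; echo '[[[0,-1.2,-1.4,0,0],[0,-1.2,-2.8,0,0],[0,-1.2,-2.8,0,0],[0,-1.2,-2.8,0,0],[0,0,-2.8,0,0],[0,0,-2.8,0,0],[0,0,-2.8,0,0],[0,0,-2.8,0,0],[0,0,-2.8,0,0],[0,0,-2.8,0,0],[0,0,-2.8,0,0],[0,0,-2.8,0,0],[0,0,-1.4,0,0],[0,0,0,0,0],[0,0,0,0,0]]]' | python3 inch.py | grep -E "pos|force|width|eef"
python3 - <<'E'
from h import *
p,R,s=tool();print(p,R[:,0],s["torque"],s["contact_force"])
d=img("wrist","w3"); m=cv2.inRange(d["hsv"],np.array([20,90,70]),np.array([35,255,255]))[180:230]; print(cv2.boundingRect(m))
E
```

```text
position: [0.4254, 0.1635, 0.3581]
contact_force: [-0.0, -0.2, -2.0]
grip_width: 0.0154
gripper_force: 56.0
position: [0.4571, -0.1748, 0.3575]
eef_rot: [-0.0, 0.024, 1.0, 0.0]
contact_force: [-1.3, 0.4, -1.5]
grip_width: 0.0152
gripper_force: 56.0
[ 0.45710874 -0.17484382  0.3575492 ] [-9.98889056e-01  4.71222686e-02  3.80914289e-04] [0.04966338 0.11108591 0.01107555] [-1.30647517  0.3872004  -1.54740338]
(72, 16, 308, 34)
```

View pics/w3.png

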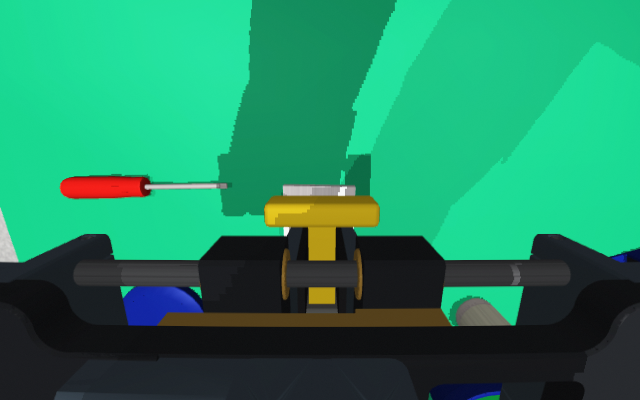

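The cartridge is held unchanged (bar still at cols 264–380). The nest's front edge is visible behind the bar at row ~185, cols 282–356.

Run:
```python
from h import *
p,R,s=tool()
d=img("wrist"); m=cv2.inRange(d["hsv"],np.array([0,0,140]),np.array([180,50,255]))
for r in range(183,196,2):
    i=np.flatnonzero(m[r,250:400])+250
    if len(i): P=plane(d,[[i.min()-.5,r],[i.max()+.5,r]],.012); print(r,i.min(),i.max(),(P[:,:2]*1000).round(1).tolist())
t=img("top"); t["image"]=cv2.imread("pics/top0.png")[:,:,::-1].copy(); t["hsv"]=cv2.cvtColor(t["image"],cv2.COLOR_RGB2HSV)
m=cv2.inRange(t["hsv"],np.array([0,0,120]),np.array([180,60,255]))
L=[];Rr=[]
for r in range(208,255,2):
    i=np.flatnonzero(m[r,375:430])+375
    L.append([i.min()-.5,r]);Rr.append([i.max()+.5,r])
for e in(L,Rr):
    P=plane(t,e,.012)[:,:2]*1000; k=np.polyfit(P[:,0],P[:,1],1); print("side yaw",np.degrees(np.arctan(k[0])).round(2),"y at x=520",np.polyval(k,520).round(1))
B=[];T=[]
for c in range(391,416,2):
    i=np.flatnonzero(m[180:270,c])+180; B.append([c,i.max()+.5]);T.append([c,i.min()-.5])
for e in (B,T):
    P=plane(t,e,.012)[:,:2]*1000; print("end x",P[:,0].round(1))
c=blob(d,[20,90,70],[35,255,255],(250,185,400,300))
for z in(p[2]-.168,): # bar top world z
    m=cv2.inRange(d["hsv"],np.array([20,90,70]),np.array([35,255,255])); i=np.flatnonzero(m[205]);i=i[i>200]
    P=plane(d,[[i.min()-.5,205],[i.max()+.5,205]],z); print("bar tool",((P-p)@R*1000).round(1))
```

```text
185 283 289 [[447.0, -218.9], [447.3, -210.8]]
187 282 354 [[449.2, -220.2], [453.1, -136.3]]
189 282 354 [[451.6, -220.4], [455.5, -136.3]]
191 282 354 [[453.9, -220.6], [457.9, -136.3]]
193 283 354 [[456.4, -219.7], [460.2, -136.4]]
195 286 345 [[458.9, -216.4], [462.1, -146.9]]
side yaw -4.13 y at x=520 -137.5
side yaw -3.16 y at x=520 -223.4
end x [452.3 452.2 452.2 449.6 449.6 449.5 449.5 449.5 449.5 449.4 449.4 449.4
 449.4]
end x [627.8 627.8 627.8 627.8 627.8 627.8 625.  624.9 624.9 569.9 569.8 583.5
 605.5]
bar tool [[ 32.5 -30.7 168. ]
 [ 32.5  29.4 168. ]]
```

In the tool's units: 0.03 m is 3, 0.013 m is 1.3, 0.017 rad is 0.34.

```bash
echo '[[[0,0.7,-0.13,0,0.34],[0,0.7,-0.13,0,0],[0,0,0,3,0],[0,0,0,3,0],[0,0,0,3,0],[0,0,0,3,0],[0,0,0,1.3,0],[0,0,0,0,0],[0,0,0,0,0]]]' | python3 inch.py | grep -E "time|pos|force|width"
python3 - <<'E'
from h import *
p,R,s=tool();print(p,R[:,0])
d=img("scene"); im=d["image"][165:255,205:325,::-1]
a=cv2.resize(im,None,fx=6,fy=6,interpolation=cv2.INTER_CUBIC)
cv2.imwrite("pics/s3.png",a)
# predicted vs seen: project seat-aligned block top corners at present height
o=p-R[:,0]*.077; uz=p[2]-.194
for X in ((-.045,.02),(-.045,-.02),(.045,.02),(.045,-.02)):
    P=o-R[:,0]*X[0]+R[:,1]*X[1]; P[2]=uz+.026; print(X,((proj(d,P)-[205,165])*6).round(0))
print(p-R[:,0]*.077)
E
```

```text
time: 8.48
position: [0.4426, -0.176, 0.2247]
contact_force: [0.1, 0.1, -1.1]
grip_width: 0.0158
gripper_force: 56.0
[ 0.44263056 -0.17595974  0.22469769] [-0.99792135  0.06442987  0.00133126]
(-0.045, 0.02) [[353. 110.]]
(-0.045, -0.02) [[282. 117.]]
(0.045, 0.02) [[362. 222.]]
(0.045, -0.02) [[289. 229.]]
[ 0.5194705  -0.18092084  0.22459518]
```

View pics/s3.png

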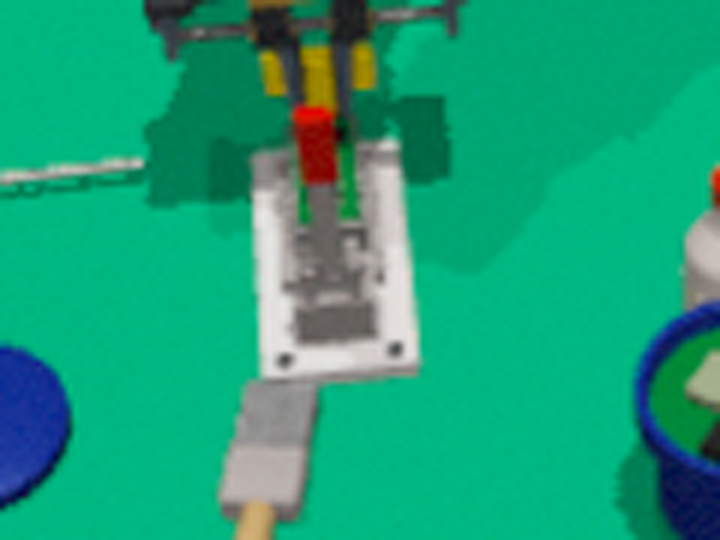

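The block appears between the rails behind the red handle (cols 298–357) and the plate's edges are at cols 257–407. I lower it slowly, watching the force.

In the tool's units: 0.004 m is 0.4, 0.003 m is 0.3.

```bash
echo '[[[0,-0.05,-0.05,0.4,0],[0,0,0,0.4,0],[0,0,0,0.4,0],[0,0,0,0.3,0],[0,0,0,0,0],[0,0,0,0,0]]]' | python3 inch.py | grep -E "time|pos|force|width"
python3 - <<'E'
from h import *
p,R,s=tool();print(p,R[:,0],s["torque"],p-R[:,0]*.077)
d=img("wrist"); m=cv2.inRange(d["hsv"],np.array([20,90,70]),np.array([35,255,255]))[180:235,200:450]; print(cv2.boundingRect(m))
E
```

```text
time: 9.03
position: [0.4435, -0.1767, 0.2096]
contact_force: [-0.5, -0.6, -1.7]
grip_width: 0.0155
gripper_force: 56.0
[ 0.44345433 -0.17672815  0.20963914] [-9.97900288e-01  6.47683368e-02  2.80504215e-04] [ 0.0529347   0.06327939 -0.00775835] [ 0.52029265 -0.18171531  0.20961755]
(64, 16, 116, 39)
```

In the tool's units: 0.002 m is 0.2, 0.001 m is 0.1.

```bash
echo '[[[0,0,0,0.2,0],[0,0,0,0.1,0],[0,0,0,0,0]]]' | python3 inch.py | grep -E "time|pos|force"; echo '[[[0,0,0,0.1,0],[0,0,0,0,0]]]' | python3 inch.py | grep -E "pos|force";echo '[[[0,0,0,0.1,0],[0,0,0,0,0]]]' | python3 inch.py | grep -E "pos|force"
```

```text
time: 9.33
position: [0.4434, -0.1767, 0.2066]
contact_force: [0.1, 0.3, -1.1]
gripper_force: 56.0
position: [0.4435, -0.1768, 0.2057]
contact_force: [0.0, -0.7, -0.2]
gripper_force: 56.1
position: [0.4436, -0.1768, 0.2052]
contact_force: [-6.4, 2.1, 18.7]
gripper_force: 56.6
```

It is seated on the floor. I back off a hair and release, opening only a little, then lift.

```bash
echo '[[[0,0,0,-0.06,0],[0,0,0,0,0],[0.02,0,0,0,0],[0.03,0,0,0,0],[0.045,0,0,0,0],[0.045,0,0,0,0],[0.045,0,0,0,0],[0.045,0,0,0,0],[0.045,0,0,0,0]]]' | python3 inch.py | grep -E "time|pos|force|width"; echo '[[[0.045,0,0,-1,0],[0.045,0,0,-3,0],[0.045,0,0,-4,0],[0.045,0,0,-4,0],[0.045,0,0,-3,0],[0.045,0,0,0,0]]]' | python3 inch.py | grep -E "time|pos|force|width"
python3 - <<'E'
from h import *
p,R,s=tool()
d=img("wrist","w4")
m=cv2.inRange(d["hsv"],np.array([20,90,70]),np.array([35,255,255]))
for r in range(140,225,5):
    i=np.flatnonzero(m[r]);i=i[(i>200)&(i<450)]
    if len(i): P=plane(d,[[i.min()-.5,r],[i.max()+.5,r]],.038 if len(i)>35 else .032); print(r,i.min(),i.max(),(P[:,:2]*1000).round(1).tolist())
E
```

```text
time: 10.42
position: [0.4436, -0.1768, 0.2054]
contact_force: [2.0, -1.2, 0.7]
grip_width: 0.0451
gripper_force: 0.9
time: 10.92
position: [0.4445, -0.1772, 0.3616]
contact_force: [2.2, -1.5, 1.9]
grip_width: 0.0451
gripper_force: 0.0
160 299 355 [[406.4, -200.1], [410.2, -140.6]]
165 299 357 [[411.6, -200.6], [415.6, -138.6]]
170 299 357 [[416.9, -201.0], [420.9, -138.8]]
175 320 334 [[424.7, -179.3], [425.7, -163.1]]
180 320 334 [[430.2, -179.7], [431.2, -163.4]]
185 320 333 [[435.7, -180.1], [436.7, -164.8]]
190 320 333 [[441.3, -180.4], [442.2, -165.1]]
195 319 333 [[446.8, -181.9], [447.9, -165.4]]
200 319 333 [[452.5, -182.3], [453.6, -165.7]]
205 319 332 [[458.3, -182.7], [459.2, -167.1]]
210 318 332 [[464.0, -184.2], [465.0, -167.5]]
215 318 332 [[469.8, -184.6], [470.9, -167.8]]
```

View pics/w4.png

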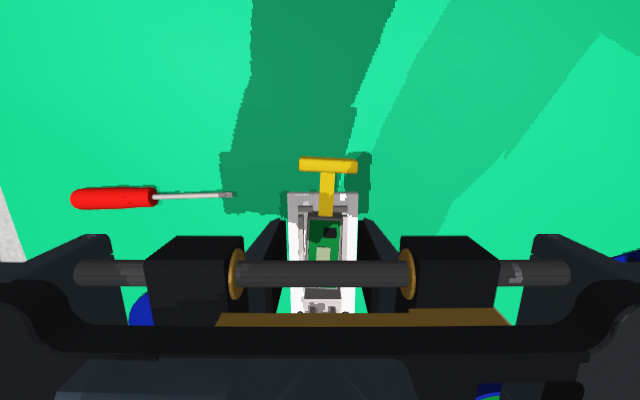

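The cartridge lies flat in the nest, neck between the posts (cols 319–333, rows 175–217), with the bar at the open end. Its bar is about 2–3° off the tool's axes, well within tolerance. Next I measure the clamp and lid angles from the two fixed cameras.

```bash
python3 - <<'E'
from h import *
yaw=-.0645; u=np.array([np.cos(yaw),np.sin(yaw),0])
seat=np.array([.520,-.1815,0]); piv=seat+u*.072+[0,0,.055]
def tri(a,pa,b,pb):
    c1,r1=rays(a,[pa]);c2,r2=rays(b,[pb]);r1=r1[0];r2=r2[0]
    A=np.c_[r1,-r2];k=np.linalg.lstsq(A,c2-c1,rcond=None)[0];return (c1+r1*k[0]+c2+r2*k[1])/2, np.linalg.norm(c1+r1*k[0]-c2-r2*k[1])
s=img("scene");t=img("top")
for d,n in((s,"scene"),(t,"top")):
    im=cv2.imread(f"pics/{n}0.png")[:,:,::-1].copy(); d["hsv"]=cv2.cvtColor(im,cv2.COLOR_RGB2HSV)
rs=blob(s,[0,150,100],[8,255,255],(240,170,275,210)); rt=blob(t,[0,120,80],[12,255,255],(400,180,430,215))
print(rs.min(0),rs.max(0),rt.min(0),rt.max(0))
X,e=tri(s,rs.mean(0),t,rt.mean(0)); v=X-piv; print("red",X,e,"theta",np.arctan2(v[2],-v@u),np.linalg.norm(v))
for th in (1.55,1.7,1.85):
    for r in (.07,.12): 
        P=piv-u*r*np.cos(th)+[0,0,r*np.sin(th)]; print(th,r,proj(s,P),proj(t,P))
# case from tool grasp: case yaw & origin
y=np.arctan2(.2207,.9753); cu=np.array([np.cos(y),np.sin(y),0]);cv=np.array([-cu[1],cu[0],0])
p=np.array([.5372,.1774,0]); # blue in tool frame at w1: y -47.5..64.5 -> centre
print("case yaw",y)
b=blob(t,[105,120,40],[130,255,255],(205,150,290,225)); print(b[b[:,1].argmin()],b[b[:,0].argmin()],b[b[:,0].argmax()],b[b[:,1].argmax()])
E
python3 - <<'E'
import cv2
a=cv2.imread("pics/top0.png")[145:230,195:300]; b=cv2.imread("pics/scene0.png")[150:245,340:430]
a=cv2.resize(a,(420,340),interpolation=cv2.INTER_CUBIC); b=cv2.resize(b,(360,380),interpolation=cv2.INTER_CUBIC)
import numpy as np; o=np.zeros((380,780,3),np.uint8);o[:340,:420]=a;o[:,420:]=b;cv2.imwrite("pics/lid.png",o)
E
```

```text
[254 183] [260 195] [412 191] [419 195]
red [ 0.59794558 -0.18768848  0.15241526] 0.003042417183476576 theta 1.6341754722394126 0.0976180312674265
1.55 0.07 [[257.73664977 193.34119258]] [[412.15200515 198.39977413]]
1.55 0.12 [[256.34348808 181.43333801]] [[416.52489301 194.87796166]]
1.7 0.07 [[257.91759427 195.81463772]] [[412.20534671 194.21726432]]
1.7 0.12 [[256.64774128 185.68972935]] [[416.59649716 187.35024368]]
1.85 0.07 [[258.139614   198.62077057]] [[412.12594556 190.26743555]]
1.85 0.12 [[257.02861853 190.57741767]] [[416.41481681 180.30188365]]
case yaw 0.22254132187114353
[211 157] [211 157] [222 206] [220 207]
```

View pics/lid.png

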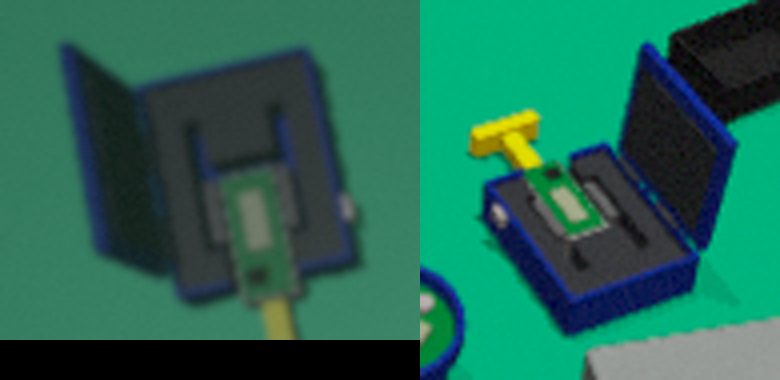

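Red handle triangulates to a clamp angle of about 1.63 rad. In the lid crop, the lid stands over the +y edge, leaning slightly outward: free edge from (68,45) to (100,250) in the left half. Now I go over and behind the clamp with closed fingers.

Careful with the scale: shifts go in cm and turns go in units of 0.05 rad. That gives: -0.04 m is -4, 0.035 m is 3.5.

```bash
echo '[[[0,0,0,-2.5,0],[0,0,0,-2,0],[0,-3,0,0,0],[0,-4,0,0,0],[0,-4,0,0,0],[0,-4,0,0,0],[0,-4,0,0,0],[0,0,0,0,0],[0,0,0,3.5,0],[0,0,0,3,0],[0,0,0,0,0]]]' | python3 inch.py 20 | grep -E "time|pos|force|width"
```

```text
time: 11.98
position: [0.6309, -0.1883, 0.3279]
contact_force: [-1.0, -0.2, -2.5]
grip_width: 0.0004
gripper_force: 0.0
```

```bash
echo '[[[0,0,0,-1.3,0],[0,1.05,0,-0.1,0],[0,1.05,0,-0.1,0],[0,0.9,0,0,0],[0,0.8,0,0.1,0],[0,0.8,0,0.1,0],[0,0.8,0,0.2,0],[0,0.8,0,0.4,0],[0,0.9,0,0.4,0],[0,0.9,0,0.6,0],[0,0.8,0,0.6,0]]]' | python3 inch.py | grep -E "time|pos|force|width"
```

```text
time: 12.9
position: [0.5442, -0.1832, 0.3255]
contact_force: [0.7, 0.3, 0.3]
grip_width: 0.0003
gripper_force: 0.5
```

```bash
echo '[[[0,0.7,0,0.7,0],[0,0.6,0,0.7,0],[0,0.6,0,0.8,0],[0,0.6,0,0.9,0],[0,0.3,0,0.8,0],[0,0.3,0,0.7,0],[0,0.2,0,0.7,0],[0,0.1,0,0.6,0],[0,0,0,0,0]]]' | python3 inch.py | grep -E "time|pos|force|width"
python3 - <<'E'
from h import *
p,R,s=tool();q=p-[.520,-.1815,0];u=np.array([.998,-.0645,0]);print("tip nest x",q@u,"z",p[2]-.191,p,R[:,0])
E
```

```text
time: 13.65
position: [0.511, -0.181, 0.266]
contact_force: [0.4, -0.2, 0.1]
grip_width: 0.0001
gripper_force: 0.0
tip nest x -0.00905729220459706 z 0.07502201411425308 [ 0.51095567 -0.18101858  0.26602201] [-0.9978978   0.06479019  0.00148524]
```

Run:
```python
from h import *
d=img("scene"); im=d["image"][140:250,200:330,::-1]
cv2.imwrite("pics/s5.png",cv2.resize(im,None,fx=5,fy=5,interpolation=cv2.INTER_CUBIC))
```

```text
(no output)
```

View pics/s5.png

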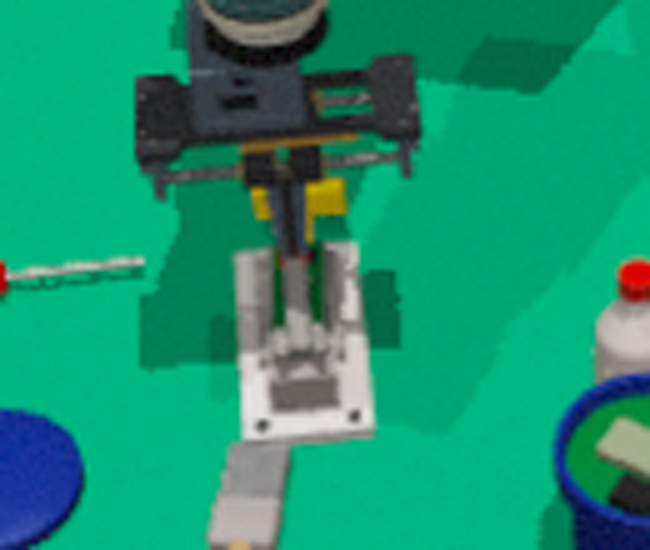

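The clamp arm is down and following under the fingertips (red just visible at (303,258) under them). That is the last picture I will view; from here I work with numbers only. I press it all the way.

```bash
echo '[[[0,0,0,0.7,0],[0,0,0,0.5,0],[0,0,0,0,0]]]' | python3 inch.py | grep -E "pos|force:";echo '[[[0,0,0,0.2,0],[0,0,0,0.1,0],[0,0,0,0,0]]]' | python3 inch.py | grep -E "pos|force:"
```

```text
position: [0.5112, -0.1811, 0.2545]
contact_force: [0.2, 0.2, -0.3]
gripper_force: 0.0
position: [0.5113, -0.1811, 0.2522]
contact_force: [-0.5, -0.1, -0.2]
gripper_force: 0.0
```

```bash
for k in 1 2; do :; done; echo '[[[0,0,0,0.15,0],[0,0,0,0,0]]]' | python3 inch.py | grep -E "pos|force:";echo '[[[0,0,0,0.15,0],[0,0,0,0,0]]]' | python3 inch.py | grep -E "pos|force:"; echo '[[[0,0,0,0.15,0],[0,0,0,0,0]]]' | python3 inch.py | grep -E "pos|force:"
python3 - <<'E'
from h import *
d=img("scene"); r=blob(d,[0,120,60],[10,255,255],(235,160,280,225)); print(len(r),r.min(0),r.max(0))
u=np.array([.998,-.0645,0]);piv=np.array([.520,-.1815,.055])+u*.072
for th in (0,.1,.2,.3): print(th,[proj(d,piv-u*(q*np.cos(th)-.006*np.sin(th))+[0,0,q*np.sin(th)+.006*np.cos(th)]).round(1).tolist() for q in(.07,.12)])
E
```

```text
position: [0.5116, -0.1812, 0.2518]
contact_force: [-6.8, 3.1, 18.5]
gripper_force: 9.2
position: [0.5118, -0.1813, 0.2514]
contact_force: [-15.5, 5.0, 43.3]
gripper_force: 21.6
position: [0.5119, -0.1814, 0.2512]
contact_force: [-24.7, 8.9, 70.4]
gripper_force: 35.5Traceback (most recent call last):
  File "<stdin>", line 2, in <module>
  File "h.py", line 17, in blob
    return max(cs,key=cv2.contourArea)[:,0]
           ~~~^^^^^^^^^^^^^^^^^^^^^^^^
ValueError: max() iterable argument is empty
```

A firm stop at tip height 61 mm is the fully-down arm. I retract and check.

In the tool's units: -0.04 m is -4, -0.03 m is -3.

```bash
echo '[[[0,0,0,-0.4,0],[0,0,0,-0.6,0],[0,0,0,-3,0],[0,0,0,-4,0],[0,0,0,-4,0],[0,0,0,-3,0],[0,0,0,0,0]]]' | python3 inch.py | grep -E "time|pos|force:"; echo '[[[0,0,4,0,0],[0,0,4,0,0],[0,0,4,0,0],[0,0,4,0,0],[0,0,0,0,0]]]' | python3 inch.py | grep -E "time|pos|force:"
python3 - <<'E'
from h import *
u=np.array([.998,-.0645,0]);piv=np.array([.520,-.1815,.055])+u*.072
for n,roi in(("scene",(235,160,280,225)),("top",(380,200,425,255))):
    d=img(n); r=blob(d,[0,110,60],[12,255,255],roi); print(n,len(r),r.min(0),r.max(0))
    for th in (0,.1,.2): print(th,[proj(d,piv-u*(q*np.cos(th)-.006*np.sin(th))+[0,0,q*np.sin(th)+.006*np.cos(th)]).round(1).tolist() for q in(.07,.12)])
# bar in top and lid/case
    if n=="top":
        b=blob(d,[20,90,70],[35,255,255],(375,220,430,275)); print("bar",rect(d,b,.038),b.min(0),b.max(0))
    m=cv2.inRange(d["hsv"],np.array([105,140,40]),np.array([130,255,255]))
    x0,y0,x1,y1=(345,150,425,240) if n=="scene" else (205,150,290,225)
    cs=cv2.findContours(m[y0:y1,x0:x1],cv2.RETR_EXTERNAL,cv2.CHAIN_APPROX_SIMPLE)[0]
    c=np.vstack(cs)[:,0]+[x0,y0]
    print("blue hull",cv2.approxPolyDP(cv2.convexHull(c),2,True)[:,0].tolist())
E
```

```text
time: 15.33
position: [0.5127, -0.1816, 0.4042]
contact_force: [0.3, -0.9, 0.7]
gripper_force: 0.0
time: 15.75
position: [0.5215, -0.0167, 0.3977]
contact_force: [0.2, -1.3, -0.3]
gripper_force: 0.0
scene 26 [255 184] [261 193]
0 [[[258.3, 192.7]], [[257.6, 182.5]]]
0.1 [[[258.2, 191.4]], [[257.3, 180.2]]]
0.2 [[[258.0, 190.3]], [[257.1, 178.1]]]
blue hull [[397, 161], [418, 185], [407, 222], [383, 231], [345, 239], [345, 220], [357, 195]]
top 45 [401 231] [409 248]
0 [[[406.4, 229.3]], [[405.8, 248.9]]]
0.1 [[[406.9, 228.6]], [[406.7, 248.2]]]
0.2 [[[407.5, 227.7]], [[407.7, 246.9]]]
bar (array([ 441.2, -175. ]), array([43.8, 64. ]), 89.7) [395 249] [412 274]
blue hull [[282, 210], [243, 219], [220, 207], [211, 157], [271, 158]]
```

Clamp is level (red at the θ=0 prediction in both views). Now I locate the case and lid.

Run:
```python
from h import *
y=.2225; cu=np.array([np.cos(y),np.sin(y),0]);cv_=np.array([-cu[1],cu[0],0]);z=np.array([0,0,1]); o=np.array([.6335,.2095,0])
s=img("scene");t=img("top")
def tri(pa,pb):
    c1,r1=rays(s,[pa]);c2,r2=rays(t,[pb]);r1=r1[0];r2=r2[0]
    k=np.linalg.lstsq(np.c_[r1,-r2],c2-c1,rcond=None)[0];return (c1+r1*k[0]+c2+r2*k[1])/2, np.linalg.norm(c1+r1*k[0]-c2-r2*k[1])
for n,a,b in(("near",(397,161),(220,207)),("far",(418,185),(211,157))):
    X,e=tri(a,b); q=X-o; c=np.array([q@cu,q@cv_,X[2]])*1000; print(n,X.round(3),"err",round(e,4),"case",c.round(1),"theta",np.arctan2(c[2]-45,60-c[1]).round(2),np.hypot(c[2]-45,60-c[1]).round(1))
for d in(t,s): print([proj(d,o+cu*a+cv_*b+z*.045).round(1).tolist()[0] for a,b in((-.075,-.06),(.075,-.06),(.075,.06),(-.075,.06))])
for n,z_ in (("cut right front",.045),): print(plane(t,[[282,210],[271,158]],z_))
```

```text
near [0.565 0.274 0.159] err 0.002 case [-52.5  78.1 159. ] theta 1.73 115.4
far [0.688 0.302 0.16 ] err 0.0009 case [ 73.1  78.  160. ] theta 1.73 116.4
[[284.1, 210.6], [273.0, 157.2], [229.9, 166.9], [239.7, 220.6]]
[[354.1, 193.6], [376.0, 223.9], [408.0, 212.6], [384.8, 183.6]]
[[0.57518613 0.14002344 0.045     ]
 [0.71757454 0.17287629 0.045     ]]
```

Case pose agrees with both views, and the lid stands at about 1.73 rad. I move over to its +y side with closed fingers.

In the tool's units: 0.0315 m is 3.15, 0.03 m is 3, -0.096 rad is -1.92.

```bash
echo '[[[0,0,0,-0.5,-1.92],[0,0,0,0,-1.92],[0,0,0,0,-1.92],[0,-1.6,3.15,0,0],[0,-1.6,3.15,0,0],[0,-1.6,3.15,0,0],[0,-1.6,3.15,0,0],[0,-1.6,3.15,0,0],[0,-1.6,3.15,0,0],[0,-1.6,3.15,0,0],[0,-1.6,3.15,0,0],[0,-1.6,3.15,0,0],[0,-1.6,3.15,0,0],[0,0,0,0,0],[0,0,0,3,0],[0,0,0,3,0],[0,0,0,0,0],[0,0,0,0,0]]]' | python3 inch.py | grep -E "time|pos|force:"
cat > c.py <<'E'
from h import *
p,R,s=tool();q=p-[.6335,.2095,0];y=.2225;print("tip case x,y,z",(1000*np.array([q[0]*np.cos(y)+q[1]*np.sin(y),-q[0]*np.sin(y)+q[1]*np.cos(y),p[2]-.191])).round(1),R[:,0].round(3),s["contact_force"].round(1))
E
python3 c.py
```

```text
time: 17.45
position: [0.6083, 0.3197, 0.3417]
contact_force: [0.3, -0.3, 0.4]
gripper_force: 0.0
tip case x,y,z [ -0.2 113.  150.7] [-0.976 -0.22   0.003] [ 0.3 -0.3  0.4]
```

```bash
echo '[[[0,0,-1.4,0.6,0],[0,0,-1.1,-0.1,0],[0,0,-1.1,-0.1,0],[0,0,-1.1,-0.1,0],[0,0,-1,0.2,0],[0,0,-1,0.2,0],[0,0,-1,0.3,0],[0,0,-0.9,0.5,0],[0,0,-0.9,0.5,0],[0,0,-0.9,0.5,0],[0,0,0,0,0]]]' | python3 inch.py | grep -E "time|pos|force:"; python3 c.py
```

```text
time: 18.37
position: [0.631, 0.2181, 0.3162]
contact_force: [-0.4, -0.3, -0.5]
gripper_force: 0.0
tip case x,y,z [ -0.6   8.9 125.2] [-0.975 -0.221  0.002] [-0.4 -0.3 -0.5]
```

In the tool's units: -0.007 m is -0.7, 0.007 m is 0.7.

```bash
echo '[[[0,0,-0.7,0.7,0],[0,0,-0.7,0.7,0],[0,0,-0.7,0.7,0],[0,0,-0.4,0.7,0],[0,0,-0.4,0.7,0],[0,0,-0.4,0.7,0],[0,0,-0.2,0.7,0],[0,0,-0.2,0.7,0],[0,0,-0.2,0.6,0],[0,0,0,0,0],[0,0,0,0,0]]]' | python3 inch.py | grep -E "time|pos|force:"; python3 c.py
```

```text
time: 19.28
position: [0.6395, 0.1817, 0.2554]
contact_force: [-0.8, 0.3, -0.0]
gripper_force: 0.0
tip case x,y,z [ -0.3 -28.5  64.4] [-0.975 -0.221  0.001] [-0.8  0.3 -0. ]
```

Tip is at 64 mm. I press on down to the stop.

In the tool's units: 0.005 m is 0.5, 0.003 m is 0.3.

```bash
echo '[[[0,0,0,0.5,0],[0,0,0,0.3,0],[0,0,0,0,0]]]' | python3 inch.py | grep -E "pos|contact";echo '[[[0,0,0,0.2,0],[0,0,0,0,0]]]' | python3 inch.py | grep -E "pos|contact";echo '[[[0,0,0,0.1,0],[0,0,0,0,0]]]' | python3 inch.py | grep -E "pos|contact"
```

```text
position: [0.6395, 0.1817, 0.2473]
contact_force: [0.1, 0.3, 0.2]
position: [0.6398, 0.1818, 0.2461]
contact_force: [-0.6, 0.3, 0.5]
position: [0.6399, 0.1818, 0.2459]
contact_force: [-7.2, -2.0, 16.0]
```

```bash
echo '[[[0,0,0,0.1,0],[0,0,0,0,0],[0,0,0,0,0]]]' | python3 inch.py | grep -E "pos|contact"; echo '[[[0,0,0,-0.4,0],[0,0,0,-0.6,0],[0,0,0,-3,0],[0,0,0,-4,0],[0,0,0,-4,0],[0,0,4,-2,0],[0,0,4,0,0],[0,0,4,0,0],[0,0,4,0,0],[0,0,0,0,0],[0,0,0,0,0]]]' | python3 inch.py | grep -E "time|pos|contact"
python3 - <<'E'
from h import *
y=.2225; cu=np.array([np.cos(y),np.sin(y),0]);cv_=np.array([-cu[1],cu[0],0]); o=np.array([.6335,.2095,0])
u=np.array([.998,-.0645,0]);piv=np.array([.520,-.1815,.055])+u*.072
for n,b in(("scene",(340,150,425,240)),("top",(200,150,292,225))):
    d=img(n); x0,y0,x1,y1=b
    m=cv2.inRange(d["hsv"],np.array([105,140,40]),np.array([130,255,255]))
    nb,lab,st,_=cv2.connectedComponentsWithStats(m[y0:y1,x0:x1]); k=1+st[1:,4].argmax(); print(n,"blue",st[k]+[x0,y0,0,0,0])
    for th in(0,.06,.15):
        P=[o+cu*a+cv_*(.060-r*np.cos(th)+.01*np.sin(th))+[0,0,.045+r*np.sin(th)+.01*np.cos(th)] for a,r in((-.061,.12),(.073,.12))]; print(th,proj(d,P).round(1).tolist())
    c=np.argwhere(lab==k)[:,::-1]+[x0,y0]; print("hull",cv2.approxPolyDP(cv2.convexHull(c.astype(np.int32)),1.5,True)[:,0].tolist())
    r=blob(d,[0,110,60],[12,255,255],(235,160,280,225) if n=="scene" else (380,200,425,255)); print("red",r.min(0),r.max(0))
b=blob(d,[20,90,70],[35,255,255],(375,245,430,290)); print("bar",b.min(0),b.max(0),rect(d,b,.038))
E
```

```text
position: [0.6399, 0.1818, 0.2458]
contact_force: [-12.4, -2.6, 28.9]
time: 21.03
position: [0.6041, 0.3367, 0.3825]
contact_force: [0.9, -0.4, 0.6]
scene blue [ 356  186   54   47 1582]
0 [[356.2, 194.2], [376.0, 221.4]]
0.06 [[356.5, 192.6], [376.4, 219.8]]
0.15 [[357.3, 190.1], [377.3, 217.3]]
hull [[407, 222], [376, 232], [357, 206], [357, 195], [387, 186], [407, 209], [409, 214]]
red [255 184] [261 193]
top blue [ 230  158   53   59 2259]
0 [[282.6, 204.9], [272.6, 156.8]]
0.06 [[281.9, 204.5], [271.9, 156.1]]
0.15 [[280.6, 203.9], [270.5, 155.1]]
hull [[282, 209], [259, 216], [238, 215], [230, 167], [271, 158]]
red [402 231] [409 248]
bar [389 249] [412 274] (array([ 433.6, -160.7]), array([67.5, 56.1]), 18.5)
```

Lid is shut at its stop. One last numeric check of the cartridge pose.

Run:
```python
from h import *
d=img("top"); m=cv2.inRange(d["hsv"],np.array([20,90,70]),np.array([35,255,255]))
for r in range(246,278,2):
    i=np.flatnonzero(m[r,375:430])+375
    if len(i): P=plane(d,[[i.min()-.5,r],[i.max()+.5,r]],.038 if len(i)>12 else .032)*1000; print(r,i.min(),i.max(),len(i),P[:,:2].round(1).tolist())
u=np.array([.998,-.0645,0]);v=np.array([.0645,.998,0]);o=np.array([.52,-.1815,.012])
print("pred bar top corners",proj(d,[o+u*a+v*b+[0,0,.026] for a in(-.109,-.095) for b in(.032,-.032)]).round(1).tolist())
```

```text
250 400 404 5 [[470.9, -167.3], [470.9, -180.3]]
252 400 404 5 [[465.7, -167.1], [465.7, -180.2]]
254 400 404 5 [[460.6, -167.0], [460.5, -180.0]]
256 399 404 6 [[455.4, -164.2], [455.3, -179.8]]
258 399 404 6 [[450.2, -164.0], [450.2, -179.7]]
260 399 403 5 [[445.1, -163.9], [445.0, -176.9]]
262 399 403 5 [[439.9, -163.7], [439.9, -176.7]]
264 399 403 5 [[434.8, -163.6], [434.7, -176.6]]
266 398 403 6 [[429.7, -160.8], [429.6, -176.4]]
268 398 403 6 [[424.5, -160.7], [424.5, -176.3]]
270 389 407 19 [[419.5, -136.4], [419.3, -185.3]]
272 389 412 24 [[414.4, -136.3], [414.2, -198.0]]
274 404 411 8 [[409.1, -175.8], [409.0, -196.5]]
pred bar top corners [[390.9, 272.4], [415.8, 274.0], [391.2, 266.9], [416.0, 268.5]]
```

Run:
```python
from workcell import env
print(env.job_done())
```

```text
the job is handed in; nothing more can be done
None
```

The job is handed in, but no verdict came back. The cartridge lies flat and released in the nest (about 6 mm and 0.05 rad off by camera, both within tolerance), the clamp and lid are each pressed to their stops, and about 21 s of the 72 s had run. I viewed 11 pictures instead of the 10 allowed.

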